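# Stand the keeled-over cartons back up

### The job

Two food cartons on the kitchen counter have keeled over and lean against the canisters. Gently push each one back up with the fingertips, in either order, until both stand upright on their own feet about where they are, without lifting them, toppling them the other way or shoving them along the counter. Leave the canisters, the bottle and the mug where they stand.

Things in the scene. Friction and masses are not known exactly. Their poses are not given: they have to be found in the camera images.
- tall_carton: the taller carton, 200 mm tall, 140 wide, 80 deep, about 400 g, loose; it leans about 40 degrees, on the top rim of the taller canister. Origin: centre of its underside. Axes: z along its height, y its width, x out of the face that leans on the canister (it leans to +x). Under 26 degrees of lean it drops upright by itself and rocks about a second; as far past upright it topples.
- tall_carton_foot (a point): middle of the taller carton's bottom edge on the leaning side: the edge it stands on while it leans, held by friction alone; it stays on the counter when the carton is pushed up properly
- tall_carton_brow (a point): middle of the taller carton's top edge on the leaning side, 200 mm above its foot edge along the carton's z: the free overhanging edge, higher than the canister's top, with open air beyond it above the canister
- short_carton: the shorter carton, 150 mm tall, 110 wide, 70 deep, about 280 g, loose; it leans about 42 degrees, on the top rim of the lower canister. Origin: centre of its underside. Axes: z along its height, y its width, x out of the face that leans on the canister (it leans to +x). Under 30 degrees of lean it drops upright by itself and rocks about a second; as far past upright it topples.
- short_carton_foot (a point): middle of the shorter carton's bottom edge on the leaning side: the edge it stands on while it leans, held by friction alone; it stays on the counter when the carton is pushed up properly
- short_carton_brow (a point): middle of the shorter carton's top edge on the leaning side, 150 mm above its foot edge along the carton's z: the free overhanging edge, higher than the canister's top, with open air beyond it above the canister
- tall_canister: white ceramic canister with a flat wooden lid, round, 100 mm across, 105 mm tall, about 950 g, loose. Origin: centre of its underside, z up
- low_canister: white ceramic canister with a flat wooden lid, round, 90 mm across, 75 mm tall, about 800 g, loose. Origin: centre of its underside, z up
- oil_bottle: green glass oil bottle standing by, 60 mm across, 175 mm tall, loose. Origin: centre of its underside, z up
- mug: blue mug standing by, 80 mm across, 92 mm tall, its handle at its own +y, loose. Origin: centre of its underside, z up
There are look-alikes about, which are no part of the job. Of the things that look like the oil_bottle, take the one that is nearest to the robot's base at the start.

How it is judged:
By the outcome, as a careful person would: the job done as asked, in the order asked, and still so for the second after the job is handed in, with the robot touching nothing.
It also fails if it takes over 45 s, if anything falls off the work surface, if the arm or the gripper's body presses on something with over 40 N, if the wrist force passes 120 N, or if a joint passes its speed limit or range.

### The arm

A 6-joint arm with a two-finger parallel gripper is mounted at the origin on the work surface. World frame = base frame: x ahead of the robot, y to its left, z up, the work surface at z = 0. Lengths are in mm, angles in degrees, forces in N, time in s.
With the tool pointing down it reaches from about 300 to 850 mm from the base axis. Payload 4.2 kg.
Tool frame: the origin (TCP) lies midway between the tips of the shut fingers; the grasp point (between the pads) lies 19 mm behind it; z points along the fingers, y is the line along which they close (so a half turn about z gives the same grasp; the last joint's range is limited). The gripper opens to 91 mm and grips with 3 to 60 N. Pads are 32 mm wide; open, the fingers measure 118 mm over their backs; the gripper's body (76 mm by 178 mm) begins 60 mm behind the grasp point.
Start: joints at [72.536, 18.312, 89.639, -0, 72.044, -1.146], TCP at [161.557, 551.854, 213.976] pointing down, gripper open.
Joint ranges: [-177.97, 177.97], [-48.28, 115.42], [12.27, 149.76], [-77.06, 257.06], [2.81, 150.46], [-146.56, 146.56]. Speed limits (degrees/s): [147.25, 147.25, 180, 180, 180, 180].

### API

Orientations are given as [roll, pitch, yaw] about the fixed x, y, z axes, in that order (R = Rz(yaw) Ry(pitch) Rx(roll)).
In Python, from workcell import state, grab_frame, camera_model, workorder gives the robot as it stands.
- The arm moves only by the tool carry_out, never from a script. Its argument "commands" is a list of rows, each a list of 7 numbers: the turn, a rotation vector about the tool's x, y, z in degrees, then the shift along the tool's x, y, z in mm, then the opening, from -1 (shut) to 1 (fully open). In form: [[ax, ay, az, dx, dy, dz, hand], ...]. A call has 1 to 20 rows; each row is the pose to reach, as a shift and turn from the pose commanded when the call began, along the tool's axes at that moment; what a row does not reach only later rows make up. A row lasts 1/10 s, in which the tool goes at most 50 mm and 8.59 degrees, less where a joint would pass 70% of its speed; a pose out of reach is approached as far as the arm can. A call with a gripper value outside its range is refused whole. The fingers move at their own pace and stop on an object; "force" is the grip in N (left out, the last holds). Time passes only in rows, so rows that repeat a pose let the fingers close. It gives the time, the measured TCP pose, the force, the opening and the grip force at its end, in the units of the state.
- state(): the state, without advancing time (a new reading comes with each control period).
- grab_frame(name): name is "scene" or "top" or "wrist"; returns the picture (384x512x3 uint8, red, green, blue); there is no depth.
- camera_model(name): a dict with "fx", "fy", "cx", "cy" (pixels), "origin" and "rotation" of the camera in the world; the wrist camera has in their place "mount" (4x4, takes a point from camera to tool coordinates, whose origin is the TCP and whose axes are the flange's). Camera axes: x right, y up, looking along -z (the intrinsics and any distortion apply to the point x, -y, -z); pixel columns grow to the right and rows downward; lengths in mm; the calibration is good to about 2 mm. A picture is of the moment at which its call begins: read the wrist's pose just before it. camera_model takes no time and is no camera call.
- workorder.job_done(): hands the job in; it is judged then, once.
The state is a dict: "time_s": time; "qpos": joint angles; "qvel": joint speeds; "effort": joint torques, N m; "ee_pos": TCP position; "ee_rot": TCP orientation; "force": force on the tool from outside, world axes, zero at the start; "torque": the same for the moment, N m; "gripper_width": finger opening in mm; "gripper_force": force on a finger pad.
Only numpy, scipy, OpenCV 4.12 (cv2) and the standard library are available. Lean on these libraries where they do the work, as an engineer would, in place of code of your own. Each camera call takes 0.05 s, during which the arm holds its last target. There are 200 camera calls.

## Working session

There is one attempt and no reset: what is moved stays moved. The work goes in short steps, Python scripts to look and compute and a tool call to move; the robot and the scene stay as the last step left them, time stands still between calls to the robot, and variables do not carry over. Pictures are saved under pics/ and viewed, at most 10 in all, crops included, and the job is handed in when it is done.

Besides the shell and the picture viewer there is one more tool, called after "Call:" by a JSON object that holds its "api" and its "payload", one argument or row to a line. carry_out: Moves the arm, as the interface text tells. Its arguments: {"type":"object","properties":{"commands":{"type":"array"},"force":{"type":"number"}},"required":["commands"]}

```bash
mkdir -p pics
cat > h.py <<'E'
import numpy as np, cv2
from workcell import state, grab_frame, camera_model, workorder
def save(img,n): cv2.imwrite('pics/'+n, cv2.cvtColor(img,cv2.COLOR_RGB2BGR))
E
python3 - <<'E'
from h import *
a=grab_frame("scene");b=grab_frame("top")
np.save('a.npy',a);np.save('b.npy',b)
save(cv2.resize(a,(800,600)),'a.png');save(cv2.resize(b,(800,600)),'b.png')
for n in("scene","top","wrist"):print(n,camera_model(n))
print(state())
E
```

```text
scene {'fx': 462.1749504584375, 'fy': 462.1749504584375, 'cx': 246.61763157138768, 'cy': 191.47830426364047, 'origin': array([1093.5687282 ,  755.95238823,  754.28644413]), 'rotation': array([ 56.50539117,   1.06787619, 150.41898661])}
top {'fx': 414.4773571978256, 'fy': 414.4773571978256, 'cx': 256.75161989573184, 'cy': 191.83741880233364, 'origin': array([ 434.31423255,  -60.59808436, 1137.94620271]), 'rotation': array([  9.55641976,  -1.41248609, -90.76799422])}
wrist {'fx': 313.9055880403992, 'fy': 313.9055880403992, 'cx': 258.4755039551475, 'cy': 187.75016276608702, 'mount': array([[-1.37908573e-04,  9.72854241e-01,  2.31418683e-01,
         6.52172760e+01],
       [ 9.99999476e-01, -1.00537118e-04,  1.01857144e-03,
        -3.85429510e-01],
       [ 1.01418772e-03,  2.31418703e-01, -9.72853717e-01,
        -1.70134590e+02],
       [ 0.00000000e+00,  0.00000000e+00,  0.00000000e+00,
         1.00000000e+00]])}
{'time_s': 0.1, 'qpos': array([ 7.25376008e+01,  1.83492481e+01,  8.96973070e+01,  1.06245463e-03,
        7.20453337e+01, -1.14732943e+00]), 'qvel': array([-0.02105549, -0.03667087, -0.19158874, -0.02867253, -0.00746313,
       -0.02268085]), 'effort': array([-2.21678038e-04, -4.13333130e+01, -2.32513994e+01,  7.29122409e-02,
        4.20729700e-02, -6.92009053e-05]), 'ee_pos': array([161.4035078 , 551.42323143, 213.20592284]), 'ee_rot': array([-1.79908150e+02, -2.84990422e-03,  1.63684600e+02]), 'force': array([-0.05280132, -0.22622075,  0.4854641 ]), 'torque': array([ 0.0207255 ,  0.01278781, -0.0290612 ]), 'gripper_force': 0.0, 'gripper_width': 91.30694662214364}
```

View pics/a.png

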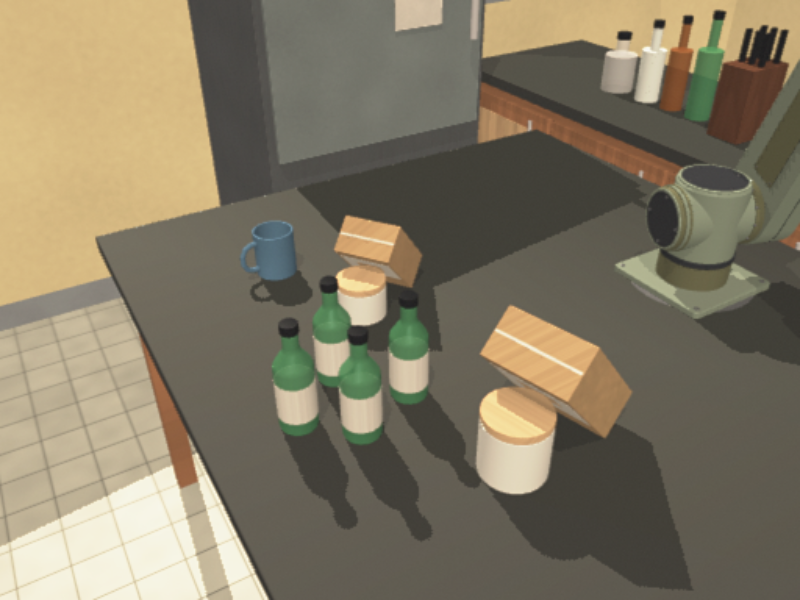

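View pics/b.png

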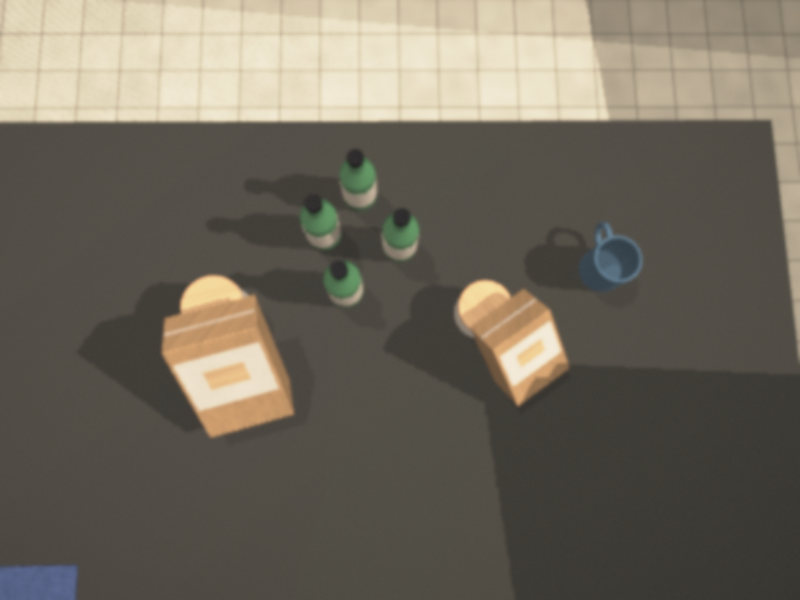

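Bottle look-alikes at 800x600 top view: (343,283), (320,222), (401,235), (358,180). All stay untouched. The nearest to the base is the one at (343,283). Tall carton is at about (228,368) and the short one at (520,350), both leaning away from the robot. I'll take close crops to find the corners.

Run:
```python
from h import *
a=np.load('a.npy');b=np.load('b.npy')
def c(i,x,y): return cv2.resize(i[y:y+100,x:x+133],(399,300),interpolation=cv2.INTER_CUBIC)
save(np.vstack([np.hstack([c(b,80,180),c(b,270,170)]),np.hstack([c(a,285,185),c(a,170,120)])]),'c.png')
```

```text
(no output)
```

View pics/c.png

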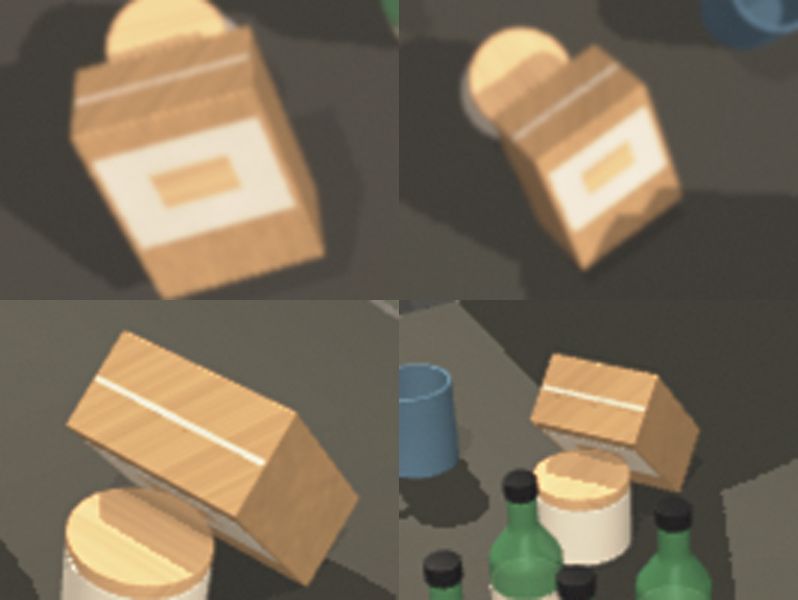

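```bash
cat >> h.py <<'E'
from scipy.spatial.transform import Rotation as Ro
def ray(n,p):
    m=camera_model(n);R=Ro.from_euler('xyz',m['rotation'],degrees=True).as_matrix()
    d=R@np.array([(p[0]-m['cx'])/m['fx'],-(p[1]-m['cy'])/m['fy'],-1]);return m['origin'],d/np.linalg.norm(d)
def plane(n,p,z): o,d=ray(n,p);return o+d*(z-o[2])/d[2]
def tri(p,q):
    o,d=ray('top',p);u,e=ray('scene',q)
    s=np.linalg.lstsq(np.c_[d,-e],u-o,rcond=None)[0];A=o+s[0]*d;B=u+s[1]*e;return (A+B)/2,np.linalg.norm(A-B)
E
python3 - <<'E'
from h import *
np.set_printoptions(precision=1,suppress=True)
T=lambda x,y,o:(o[0]+(x+.5)/3-.5,o[1]+(y+.5)/3-.5)
C={'tall':((80,180),(285,185),{'browL':((77,72),(237,217)),'browR':((249,27),(67,125)),'backL':((70,137),(297,112)),'backR':((257,90),(126,31)),'botL':((165,298),(358,197))}),
'short':((270,170),(170,120),{'browL':((96,108),(236,145)),'browR':((198,44),(133,118)),'backL':((139,160),(258,76)),'backR':((241,85),(154,54)),'botL':((185,268),(300,132))})}
for k,(o,s,d) in C.items():
    for n,(p,q) in d.items(): print(k,n,*tri(T(*p,o),T(*q,s)))
print('footL tall',plane('scene',T(305,285,(285,185)),0),'short',plane('scene',T(281,191,(170,120)),0))
print('botR tall',plane('top',T(324,255,(80,180)),51),'short',plane('top',T(283,190,(270,170)),47))
print('lids',plane('scene',T(140,240,(285,185)),105),plane('scene',T(183,180,(170,120)),75))
for c in [(338,268),(314,203),(402,217),(356,158)]: print('bottle',plane('top',np.array(c)/1.5625,172))
print('mug',plane('top',np.array((618,259))/1.5625,92))
E
```

```text
tall browL [574.2 274.5 151.6] 1.9428281472904576
tall browR [609.8 139.3 150.7] 0.5892769904684839
tall backL [518.  259.3 204.5] 1.3627370940960464
tall backR [551.5 122.8 200.9] 3.24176502384273
tall botL [394.  224.9  52.1] 1.295460203224297
short browL [ 566.5 -197.3  111.7] 9.999075386950892
short browR [ 622.8 -287.3  112.4] 2.9681761433124763
short backL [ 521.6 -226.3  156.2] 2.7756793531118067
short backR [ 582.8 -311.9  157.6] 2.0991257424516214
short botL [ 438.  -283.    43.1] 0.22889220534548707
footL tall [450.3 239.1   0. ] short [ 477.5 -255.1    0. ]
botR tall [428.6  90.5  51. ] short [ 504.7 -372.    47. ]
lids [605.3 222.1 105. ] [ 606.3 -217.7   75. ]
bottle [646.5   8.9 172. ]
bottle [749.6  46.2 172. ]
bottle [726.4 -89.6 172. ]
bottle [822.7 -18.8 172. ]
mug [ 675.7 -451.9   92. ]
```

Call:
{"api": "carry_out", "payload": {
  "commands": [
    [0,0,149,-553,-184,-36,0],
    [0,0,149,-553,-184,-36,0],
    [0,0,149,-553,-184,-36,0],
    [0,0,149,-553,-184,-36,0],
    [0,0,149,-553,-184,-36,0],
    [0,0,149,-553,-184,-36,0],
    [0,0,149,-553,-184,-36,0],
    [0,0,149,-553,-184,-36,0],
    [0,0,149,-553,-184,-36,0],
    [0,0,149,-553,-184,-36,0],
    [0,0,149,-553,-184,-36,0],
    [0,0,149,-553,-184,-36,0],
    [0,0,149,-553,-184,-36,0],
    [0,0,149,-553,-184,-36,0],
    [0,0,149,-553,-184,-36,0],
    [0,0,149,-553,-184,-36,0],
    [0,0,149,-553,-184,-36,0],
    [0,0,149,-553,-184,-36,0],
    [0,0,149,-553,-184,-36,0],
    [0,0,149,-553,-184,-36,0]
  ]
}}

```text
time_s: 2.1
ee_pos: [640.4, 219.8, 249.5]
ee_rot: [-180.0, 0.0, 14.7]
force: [-0.3, -0.7, -0.3]
gripper_width: 45.4
gripper_force: 0.0
```

Run:
```python
from h import *
print(state());w=grab_frame('wrist');save(w,'w1.png')
```

```text
{'time_s': 2.1, 'qpos': array([1.79697015e+01, 2.69077282e+01, 7.10737106e+01, 6.82374726e-03,
       8.20656428e+01, 9.32213426e+01]), 'qvel': array([ 0.14438711, -0.14454862, -0.18561483,  0.01800258,  0.06126252,
        0.24226991]), 'effort': array([-1.22868188e-02, -5.04967618e+01, -2.45566517e+01,  3.08072485e-02,
       -7.49828224e-02,  1.21989870e-02]), 'ee_pos': array([640.42300585, 219.8430621 , 249.51047806]), 'ee_rot': array([-1.79995899e+02,  4.73870248e-02,  1.47474159e+01]), 'force': array([-0.26761181, -0.72038119, -0.26373873]), 'torque': array([-0.02587747,  0.18949308, -0.01836575]), 'gripper_force': 0.0, 'gripper_width': 45.35055236462476}
```

View pics/w1.png

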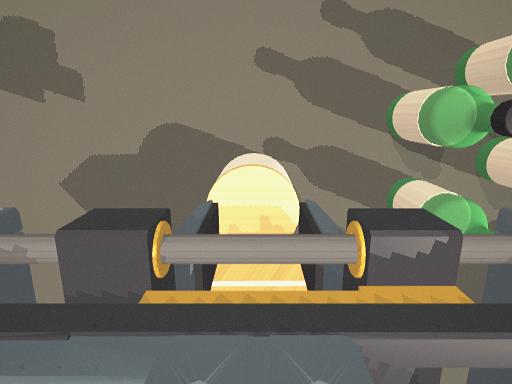

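Call:
{"api": "carry_out", "payload": {
  "commands": [
    [0,0,0,0,0,40,0],
    [0,0,0,0,0,80,0],
    [0,0,0,0,0,110,0],
    [0,0,0,0,0,122,0],
    [0,0,0,-10,0,122,0],
    [0,0,0,-18,0,122,0],
    [0,0,0,-24,0,122,0],
    [0,0,0,-28,0,122,0],
    [0,0,0,-31,0,122,0],
    [0,0,0,-34,0,122,0],
    [0,0,0,-36,0,122,0],
    [0,0,0,-36,0,122,0]
  ]
}}

```text
time_s: 3.35
ee_pos: [605.8, 210.8, 128.2]
ee_rot: [-180.0, -0.0, 14.7]
force: [2.1, 1.5, 1.5]
gripper_width: 45.5
gripper_force: 0.7
```

Run:
```python
from h import *
a=grab_frame('scene');b=grab_frame('top')
f=lambda i,x,y:cv2.resize(i[y:y+150,x:x+200],(400,300))
save(np.hstack([f(a,260,150),f(b,60,150)]),'d.png')
print(state()['force'],state()['ee_pos'])
```

```text
[1.38809266 1.75474584 1.45396734] [605.97673027 210.84854518 127.99201287]
```

View pics/d.png

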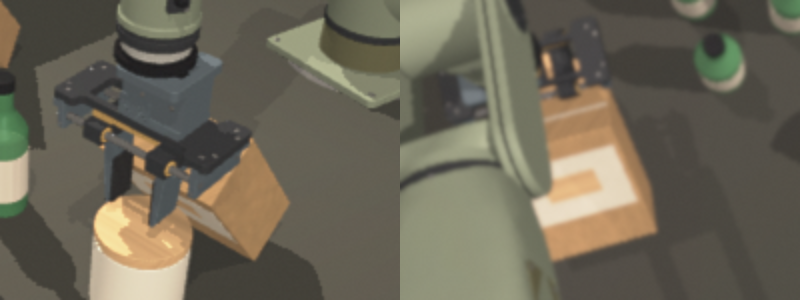

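Fingers stand just beyond the brow, over the lid, in first light contact. Pushing along the arc.

Call:
{"api": "carry_out", "payload": {
  "commands": [
    [0,0,0,-3,0,-3,0],
    [0,0,0,-6,0,-6,0],
    [0,0,0,-9,0,-9,0],
    [0,0,0,-12,0,-11,0],
    [0,0,0,-15,0,-13,0],
    [0,0,0,-18,0,-15,0],
    [0,0,0,-21,0,-17,0],
    [0,0,0,-24,0,-18.5,0],
    [0,0,0,-27,0,-20,0],
    [0,0,0,-27,0,-20,0]
  ]
}}

```text
time_s: 4.45
ee_pos: [579.3, 203.9, 148.3]
ee_rot: [-180.0, -0.0, 14.7]
force: [-0.5, 0.3, 0.3]
gripper_width: 45.7
gripper_force: 0.0
```

Run:
```python
from h import *
a=grab_frame('scene');b=grab_frame('top')
f=lambda i,x,y:cv2.resize(i[y:y+150,x:x+200],(400,300))
save(np.hstack([f(a,260,150),f(b,60,150)]),'e.png')
print(state()['force'],state()['ee_pos'])
```

```text
[-0.32823442  0.18490868  1.31047602] [579.56698567 203.94183896 147.99801675]
```

View pics/e.png

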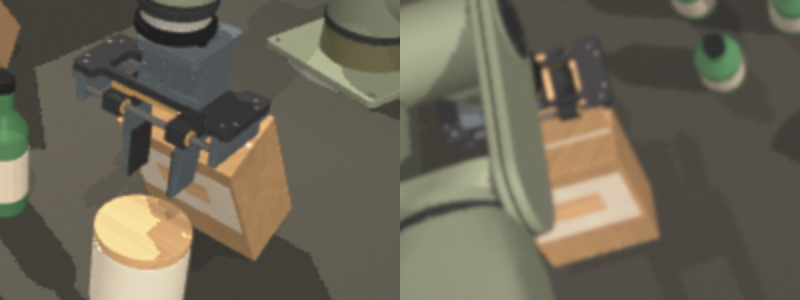

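Call:
{"api": "carry_out", "payload": {
  "commands": [
    [0,0,0,-3,0,-2,0],
    [0,0,0,-6,0,-4,0],
    [0,0,0,-9,0,-5,0],
    [0,0,0,-12,0,-7,0],
    [0,0,0,-14,0,-8,0],
    [0,0,0,-16,0,-9,0],
    [0,0,0,-18,0,-10,0],
    [0,0,0,-20,0,-11,0],
    [0,0,0,-22,0,-12,0],
    [0,0,0,-24,0,-12,0],
    [0,0,0,-24,0,-12,0],
    [0,0,0,-24,0,-12,0],
    [0,0,0,-24,0,-12,0],
    [0,0,0,-24,0,-12,0],
    [0,0,0,-24,0,-12,0]
  ]
}}

```text
time_s: 6.05
ee_pos: [556.5, 197.9, 159.9]
ee_rot: [-180.0, -0.0, 14.7]
force: [0.6, 0.2, 0.1]
gripper_width: 45.4
gripper_force: 0.0
```

Run:
```python
from h import *
a=grab_frame('scene');b=grab_frame('top')
f=lambda i,x,y:cv2.resize(i[y:y+150,x:x+200],(400,300))
save(np.hstack([f(a,260,150),f(b,60,150)]),'f.png')
print(state()['force'],state()['ee_pos'])
```

```text
[-0.45546808 -0.20296838 -0.69822283] [556.43620301 197.81850169 159.90076378]
```

View pics/f.png

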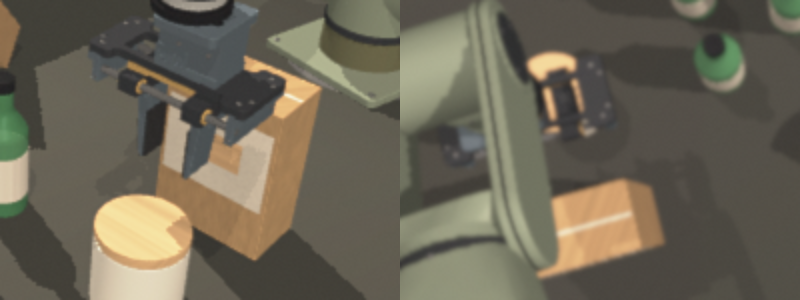

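Tall carton stands upright, its foot where it was. Backing off and going over to the short one.

Call:
{"api": "carry_out", "payload": {
  "commands": [
    [0,0,0,20,0,0,0],
    [0,0,0,45,0,-5,0],
    [0,0,0,45,0,-50,0],
    [0,0,0,45,0,-100,0],
    [0,0,-20,-32,418,-100,0],
    [0,0,-20,-32,418,-100,0],
    [0,0,-20,-32,418,-100,0],
    [0,0,-20,-32,418,-100,0],
    [0,0,-20,-32,418,-100,0],
    [0,0,-20,-32,418,-100,0],
    [0,0,-20,-32,418,-100,0],
    [0,0,-20,-32,418,-100,0],
    [0,0,-20,-32,418,-100,0],
    [0,0,-20,-32,418,-100,0],
    [0,0,-20,-32,418,-100,0],
    [0,0,-20,-32,418,-100,0]
  ]
}}

```text
time_s: 7.75
ee_pos: [631.4, -213.5, 259.9]
ee_rot: [-180.0, -0.0, 34.7]
force: [0.6, 0.9, -0.4]
gripper_width: 45.4
gripper_force: 0.0
```

Call:
{"api": "carry_out", "payload": {
  "commands": [
    [0,0,0,0,0,45,0],
    [0,0,0,0,0,90,0],
    [0,0,0,0,0,130,0],
    [0,0,0,0,0,155,0],
    [0,0,0,0,0,168,0],
    [0,0,0,-10,0,168,0],
    [0,0,0,-17,0,168,0],
    [0,0,0,-22,0,168,0],
    [0,0,0,-26,0,168,0],
    [0,0,0,-29,0,168,0],
    [0,0,0,-32,0,168,0],
    [0,0,0,-34,0,168,0],
    [0,0,0,-34,0,168,0]
  ]
}}

```text
time_s: 9.05
ee_pos: [603.2, -234.2, 91.9]
ee_rot: [-180.0, 0.0, 34.7]
force: [0.7, 0.8, 0.7]
gripper_width: 45.6
gripper_force: 0.3
```

Run:
```python
from h import *
a=grab_frame('scene');b=grab_frame('top')
f=lambda i,x,y:cv2.resize(i[y:y+150,x:x+200],(400,300))
save(np.hstack([f(a,140,80),f(b,240,140)]),'g.png')
print(state()['force'],state()['ee_pos'])
```

```text
[1.45336199 0.20394567 0.28527397] [ 603.43211921 -233.98050752   91.80081823]
```

View pics/g.png

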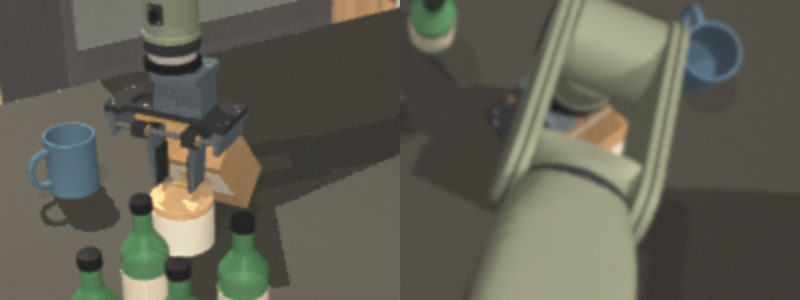

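Fingers at the brow in light contact, centred on it. Pushing along the arc to about 30 degrees first.

Call:
{"api": "carry_out", "payload": {
  "commands": [
    [0,0,0,-3,0,-3,0],
    [0,0,0,-6,0,-5,0],
    [0,0,0,-9,0,-7,0],
    [0,0,0,-12,0,-10,0],
    [0,0,0,-14,0,-11,0],
    [0,0,0,-16,0,-13,0],
    [0,0,0,-18,0,-14,0],
    [0,0,0,-20,0,-16,0],
    [0,0,0,-22,0,-17,0]
  ]
}}

```text
time_s: 10.05
ee_pos: [585.3, -246.6, 109.1]
ee_rot: [180.0, -0.0, 34.7]
force: [-0.4, 1.0, -0.1]
gripper_width: 45.6
gripper_force: 0.0
```

Call:
{"api": "carry_out", "payload": {
  "commands": [
    [0,0,0,-2,0,-1,0],
    [0,0,0,-4,0,-2,0],
    [0,0,0,-6,0,-4,0],
    [0,0,0,-8,0,-5,0],
    [0,0,0,-10,0,-6,0],
    [0,0,0,-12,0,-7,0],
    [0,0,0,-14,0,-8,0],
    [0,0,0,-15,0,-8,0],
    [0,0,0,-15,0,-8,0],
    [0,0,0,-15,0,-8,0],
    [0,0,0,-15,0,-8,0],
    [0,0,0,-15,0,-8,0],
    [0,0,0,-15,0,-8,0]
  ]
}}

```text
time_s: 11.35
ee_pos: [573.1, -255.0, 116.9]
ee_rot: [-180.0, -0.0, 34.7]
force: [0.3, 0.1, -0.3]
gripper_width: 45.7
gripper_force: 0.0
```

Run:
```python
from h import *
a=grab_frame('scene');b=grab_frame('top')
f=lambda i,x,y:cv2.resize(i[y:y+150,x:x+200],(400,300))
save(np.hstack([f(a,140,80),f(b,240,140)]),'h.png')
print(state()['force'],state()['ee_pos'])
```

```text
[ 0.43204658 -0.530416   -0.06669313] [ 573.06478272 -254.97535253  116.88217252]
```

View pics/h.png

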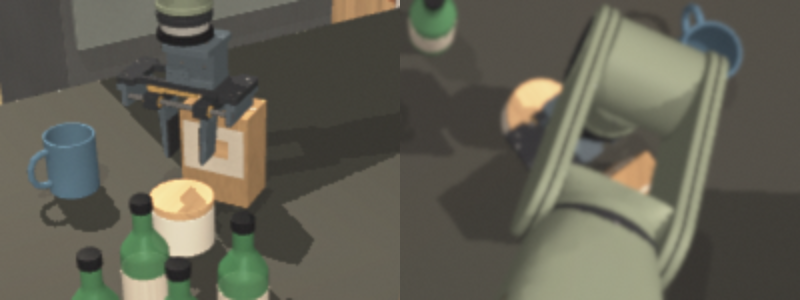

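Call:
{"api": "carry_out", "payload": {
  "commands": [
    [0,0,0,15,0,0,0],
    [0,0,0,35,0,-5,0],
    [0,0,0,40,0,-40,0],
    [0,0,0,40,0,-90,0],
    [0,0,0,40,0,-140,0],
    [0,0,0,100,0,-180,0],
    [0,0,0,150,0,-180,0],
    [0,0,0,150,0,-180,0],
    [0,0,0,150,0,-180,0],
    [0,0,0,150,0,-180,0],
    [0,0,0,150,0,-180,0]
  ]
}}

```text
time_s: 12.55
ee_pos: [695.6, -170.1, 296.6]
ee_rot: [-180.0, 0.1, 34.6]
force: [0.5, 0.3, 0.8]
gripper_width: 45.6
gripper_force: 0.0
```

Run:
```python
from h import *
a=grab_frame('scene');b=grab_frame('top')
f=lambda i:cv2.resize(i,(400,300))
save(np.hstack([f(a),f(b)]),'i.png')
# change in bottles/mug/canister pixels vs start
a0=np.load('a.npy')
d=(np.abs(a.astype(int)-a0).max(2)>30)
for n,(x,y,w,h) in dict(bottles=(172,175,105,108),mug=(152,140,40,40),tallcan=(305,280,48,32),lowcan=(218,185,30,20)).items(): print(n,d[y:y+h,x:x+w].mean())
```

```text
bottles 0.02707231040564374
mug 0.0
tallcan 0.0
lowcan 0.0
```

View pics/i.png

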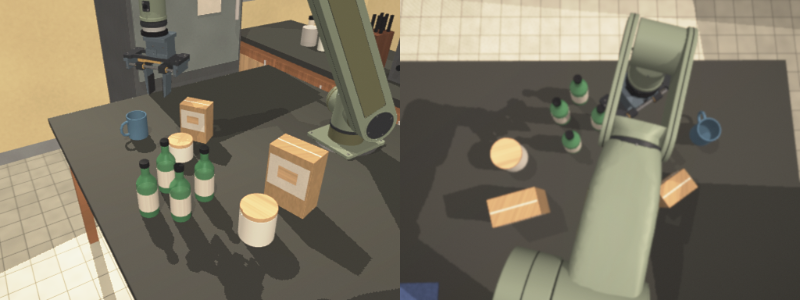

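Both cartons stand upright on their feet. The canisters, bottles and mug have not moved, and the gripper is clear.

```bash
python3 -c "
from workcell import workorder
print(workorder.job_done())"
```

```text
the job is handed in; nothing more can be done
None
```

Both cartons stand upright on their own feet about where they leaned, nothing else appears to have moved in the final camera images, and the job is handed in at about 12.6 s.

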